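Unscrew the inspection plug of a small air tank

TASK

The small red air tank is drained and its gauge reads zero: unscrew the brass plug with the steel cross-bar from the port in its end (ordinary right-hand thread) until the thread lets go, draw it straight out, and lay it down wholly inside the steel parts tray. Do not drop the plug on the bench, and leave the two bottles, the polishing pad and the staple box standing where they are.

Things in the scene. Friction and masses are not known exactly. Their poses are not given: they have to be found in the camera images.
- tank: Small red air tank, a lying cylinder 120 mm thick and 211 mm long, fixed to the bench. Origin on the bench below the mouth of its end port; x runs level from the mouth into the tank (away from the robot), y to the left, z up. Its red body starts 26 mm behind the mouth, top 150 mm above the bench; a hose coupler on its right side, 92 mm behind the mouth, sticks out 96 mm from the axis.
- port (a point): Centre of the port's mouth, the flat face of an aluminium boss of 68 mm diameter that stands 25 mm out of the tank's front dome; port axis level, 90 mm above the bench; axes as the tank's.
- gauge (a point): Centre of the pressure gauge (42 mm dial) on top of the tank, 118 mm behind the mouth, 190 mm above the bench; gauge and the carrying handle behind it reach up to 211 mm above the bench.
- plug: Brass plug with a steel cross-bar, about 0.32 kg, screwed home in the port at the start; then its origin, on its axis at the flange's sealing face, is at the mouth centre. x points along the shank into the tank, z along the cross-bar, which starts upright. From the flange forward (-x): hexagonal flange 53 mm wide, 8 mm thick; neck to x = -40 mm; head of 32 mm diameter to x = -60 mm.
- plug_neck (a point): Middle of the plug's plain round neck, on its axis at plug x = -24 mm; 26 mm diameter, free from x = -8 to -40 mm: the place to grip the plug, from above, with the fingers on its two sides.
- plug_nose (a point): Tip of the plug on its axis, at plug x = 83 mm: an 18 mm pilot, behind it (x below 35 mm) a 30 mm shank with two thread lugs, 41 mm over their ends. Once the thread is free the plug still rests in the port on this pilot, free to turn and slide; the nose leaves the mouth when the plug is 83 mm out from home.
- bar_end_a (a point): Centre of the 18 mm ball at the bar end that is up at the start (plug x = -50, z = +54 mm); bar 14 mm thick, 126 mm long over all. Right-hand thread: seen from the robot it unscrews counter-clockwise (upper bar end to the left, then down), 20 mm out per turn, by a few newtons at the bar end, and stays where left.
- bar_end_b (a point): Centre of the ball at the other bar end (plug x = -50, z = -54 mm). The thread lets go after about 1.1 to 1.2 turns, with the plug 22 to 25 mm out of home; before that it cannot be pulled out.
- tray: Shallow stainless parts tray on a rubber foot, 200 x 170 mm outside (x and y), rim 24 mm above the bench, inner floor 7 mm above the bench, loose, 0.6 kg. Origin at the centre of its underside. It stands either left or right in front of the tank. The plug lying in it with a level bar has its axis about 30 to 36 mm above the bench.
- wood_glue: White squeeze bottle with an orange tip, standing, 39 x 61 x 192 mm, beside the tank; origin at its foot.
- cleaner_bottle: Tall clear bottle of green liquid with an orange cap, standing, 59 mm diameter, 271 mm tall, beside the tank; origin at its foot.
- purple_pad: Purple cloth-wrapped polishing pad, a block of 69 x 120 x 36 mm (x, y, z), on the bench between the robot and the tank; origin at the centre of its underside.
- staple_box_1: Orange card box of staples, 52 x 88 x 30 mm, between the robot and the tank; origin at the centre of its underside.
- pin_nailer: Grey pneumatic pin nailer lying on its side, 111 x 206 x 51 mm, does not move, in front of the tank on the side where the tray is not; origin at the centre of its underside.

How it is judged:
By the outcome, as a careful person would: the job done as asked, in the order asked, and still so for the second after the job is handed in, with the robot touching nothing.
It also fails if it takes over 66 s, if anything falls off the work surface, if the arm or the gripper's body presses on something with over 40 N, if the wrist force passes 120 N, or if a joint passes its speed limit or range.

ROBOT

A 6-joint arm with a two-finger parallel gripper is mounted at the origin on the work surface; the furniture and walls round the work are solid. World frame = base frame: x ahead of the robot, y to its left, z up, the work surface at z = 0. Lengths are in m, angles in rad, forces in N, time in s.
With the tool pointing down it reaches from about 0.375 to 0.9 m from the base axis. Payload 3.1 kg.
Tool frame: the origin (TCP) lies where the fingers leave the gripper's body, on its centre line; the fingertips stand 73 mm ahead of it and the grasp point (between the pads) lies 54 mm ahead of it; z points along the fingers, y is the line along which they close (so a half turn about z gives the same grasp; the last joint's range is limited). The gripper opens to 85 mm and grips with 20 to 120 N. Pads are 22 mm wide; open, the fingers measure 114 mm over their backs; the gripper's body (76 mm by 85 mm) begins 54 mm behind the grasp point. The pads swing forward as they close: fully open they stand 13 mm farther back than shut.
Start: joints at [-1.458, 0.527, 1.433, -0, 1.181, -0.178], TCP at [0.18, -0.599, 0.304] pointing down, gripper open.
Joint ranges: [-3.08, 3.08], [-0.75, 2.2], [0.22, 2.44], [-1.43, 4.57], [0, 2.65], [-2.85, 2.85]. Speed limits (rad/s): [2.79, 2.79, 3.14, 3.14, 3.14, 3.14].

INTERFACE

Orientations are given as a unit quaternion [x, y, z, w].
In Python, from station import manip gives the robot as it stands.
- The arm moves only by the shell command python3 -m crank 'ROWS' [FORCE]. ROWS is JSON, a list of rows, each an object with "dp": the shift along the tool's x, y, z normalised to -1 to 1, where 1 is 50 cm, a list of three; "delta_rot": the turn, a rotation vector about the tool's x, y, z normalised to -1 to 1, where 1 is 2 pi rad, a list of three; "fingers": the opening, from -1 (shut) to 1 (fully open). A call has 1 to 12 rows; each row shifts and turns the commanded pose from where the row before left it, along the tool's axes as they then stand; what a row does not reach is not made up. A row lasts 1/12 s, in which the tool goes at most 41.7 mm and 7.16 degrees, less where a joint would pass 70% of its speed; a pose out of reach is approached as far as the arm can. A call with a number of a shift or a turn outside -1 to 1 is refused whole. A call with a gripper value outside its range is refused whole. The fingers move at their own pace and stop on an object; FORCE is the grip in N (left out, the last holds). Time passes only in rows, so rows that do not move let the fingers close. It gives the time, the measured TCP pose, the force, the opening and the grip force at its end, in the units of the state.
- manip.sense(): the state, without advancing time (a new reading comes with each control period).
- manip.snapshot(name): name is "scene" or "top"; returns (picture, depth): 420x560x3 uint8, red, green, blue; 420x560 float32, m along the optical axis (not along the pixel's ray), 0 where there is no reading.
- manip.camera_model(name): a dict with "fx", "fy", "cx", "cy" (pixels), "origin" and "attitude" of the camera in the world. Camera axes: x right, y up, looking along -z (the intrinsics and any distortion apply to the point x, -y, -z); pixel columns grow to the right and rows downward; lengths in m; the calibration is good to about 2 mm. A picture is of the moment at which its call begins. camera_model takes no time and is no camera call.
- manip.sign_off(): hands the job in; it is judged then, once.
The state is a dict: "t": time; "q": joint angles; "qd": joint speeds; "tau": joint torques, N m; "tcp_pos": TCP position; "tool_rot": TCP orientation; "force": force on the tool from outside, world axes, zero at the start; "ft_torque": the same for the moment, N m; "finger_gap": opening from 0.0 (shut) to 1.0 (fully open); "gripper_force": force on a finger pad.
Only numpy, scipy, OpenCV 4.12 (cv2) and the standard library are available. Lean on these libraries where they do the work, as an engineer would, in place of code of your own. Each camera call takes 0.05 s, during which the arm holds its last target. There are 200 camera calls.

## Working session

There is one attempt and no reset: what is moved stays moved. The work goes in short steps, Python scripts to look and compute and a shell command to move; the robot and the scene stay as the last step left them, time stands still between calls to the robot, and variables do not carry over. Pictures are saved under pics/ and viewed, at most 10 in all, crops included, and the job is handed in when it is done.

```bash
mkdir -p pics; ls
cat > h.py <<'E'
import numpy as np, cv2
from station import manip
from scipy.spatial.transform import Rotation as R
def att(c):
    a=np.array(c["attitude"],float)
    return R.from_quat(a).as_matrix() if a.size==4 else a.reshape(3,3)
def pts(c,d):
    v,u=np.mgrid[:d.shape[0],:d.shape[1]]
    p=np.stack([(u-c["cx"])/c["fx"]*d,-(v-c["cy"])/c["fy"]*d,-d],-1)
    return p@att(c).T+np.array(c["origin"])
def proj(c,p):
    q=(np.array(p)-np.array(c["origin"]))@att(c); return c["cx"]+c["fx"]*q[...,0]/-q[...,2], c["cy"]-c["fy"]*q[...,1]/-q[...,2]
def snap(n,f):
    im,d=manip.snapshot(n); cv2.imwrite(f"pics/{f}.png",cv2.cvtColor(im,cv2.COLOR_RGB2BGR)); c=manip.camera_model(n); np.savez(f"{f}.npz",im=im,d=d,P=pts(c,d)); return im,d,c
E
python3 - <<'E'
from h import *
for n in("scene","top"):
    im,d,c=snap(n,n+"0"); print(c)
print(manip.sense())
E
```

```text
pics
{'fx': 398.89057697604693, 'fy': 398.89057697604693, 'cx': 285.98817450164927, 'cy': 211.444206795862, 'origin': array([0.01046228, 0.62013262, 0.91037308]), 'attitude': array([-0.14719233,  0.37510203,  0.85980984, -0.31362387])}
{'fx': 529.4331699659199, 'fy': 529.4331699659199, 'cx': 271.49098085006693, 'cy': 202.98015535230218, 'origin': array([ 0.40362533, -0.01780992,  1.40393823]), 'attitude': array([-0.05068109,  0.03461596,  0.70860763, -0.70292844])}
{'t': 0.1, 'q': array([-1.45751287e+00,  5.28411721e-01,  1.43378228e+00,  4.46156627e-06,
        1.18140609e+00, -1.78497947e-01]), 'qd': array([ 0.0007791 , -0.0008512 , -0.00157917,  0.00028084,  0.00041725,
       -0.0003539 ]), 'tau': array([-1.57466247e-04, -4.43302810e+01, -1.78586662e+01, -1.97812451e-04,
        3.91848735e-03,  2.10366636e-06]), 'tcp_pos': array([ 0.17975887, -0.59806224,  0.30300508]), 'tool_rot': array([ 9.89376439e-01,  1.45372815e-01,  3.47845754e-05, -1.00311894e-03]), 'force': array([-0.16925793, -0.13510087, -0.7006212 ]), 'ft_torque': array([-0.05894815,  0.02246926, -0.00985639]), 'gripper_force': 0.0, 'finger_gap': 1.002799566873484}
```

View pics/scene0.png

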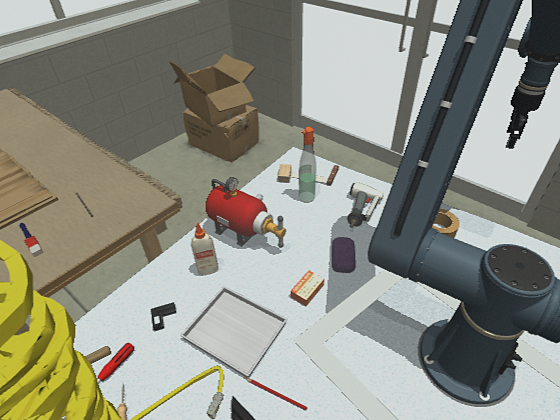

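View pics/top0.png

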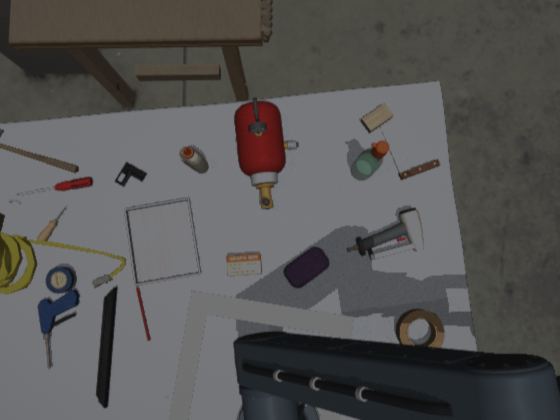

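The scene view shows the tank at (238,213), with the plug at (270,232), the upright bar at (281,230) and the tray at (235,330). In the top view the plug is at (265,192), the tray at (162,240), the staple box at (243,264), the pad at (306,266), the glue at (195,158) and the cleaner at (370,158).

```bash
cat > m.py <<'E'
from h import *
from scipy.optimize import least_squares
for n in("top","scene"):
    f=np.load(n+"0.npz"); P=f["P"]; hsv=cv2.cvtColor(f["im"],cv2.COLOR_RGB2HSV); c=manip.camera_model(n)
    H,S,V=hsv[...,0].astype(int),hsv[...,1],hsv[...,2]; X,Y,Z=P[...,0],P[...,1],P[...,2]
    bx=(X>0.4)&(X<1.0)&(f["d"]>0)
    red=((H<6)|(H>174))&(S>150)&bx&(abs(Y)<.25)&(Z>.06)&(Z<.153)
    q=P[red]; 
    def cyl(a):
        dd=-np.sin(a[1])*q[:,0]+np.cos(a[1])*q[:,1]-a[0]; return np.hypot(dd,q[:,2]-.09-a[2])-.06
    s=least_squares(cyl,[0,0,0],loss="soft_l1",f_scale=.002); print(n,"cyl",len(q),s.x,np.sqrt(np.mean(s.fun**2)))
    a=s.x[1]; u=np.array([np.cos(a),np.sin(a)]);v=np.array([-u[1],u[0]])
    near=bx&(abs(P[...,:2]@v-s.x[0])<.07)&(Z>.03)&(Z<.16)
    al=P[...,:2]@u; print(" red along 2/98%",np.percentile(q[:,:2]@u,[.5,2,98,99.5]))
    ra=(al<np.percentile(q[:,:2]@u,1)+.01)&near
    hist,e=np.histogram(al[ra],bins=np.arange(.4,.8,.004)); 
    for hh,ee in zip(hist,e):
        if hh: 
            m=ra&(al>=ee)&(al<ee+.004); lat=(P[...,:2]@v)[m]-s.x[0]; print("  %.3f n%d lat %.3f..%.3f z %.3f..%.3f"%(ee,hh,lat.min(),lat.max(),Z[m].min(),Z[m].max()))
    for nm,m in dict(purple=(H>120)&(H<160)&(S>50)&bx&(Z>.02)&(Z<.05),orange=(H>5)&(H<16)&(S>130)&bx&(Z>.02)&(Z<.04)&(abs(Y)<.2),tray=(Z>.018)&(Z<.03)&(S<50)&bx&(Y>.1)&(Y<.4)&(X<.72)).items():
        cs,_=cv2.findContours(m.astype(np.uint8),0,2)
        if nm!="tray" and cs: 
            k=max(cs,key=cv2.contourArea); mm=np.zeros_like(V); cv2.drawContours(mm,[k],-1,1,-1); m=m&(mm>0)
        if m.sum()>5: 
            r=cv2.minAreaRect(P[m][:,:2].astype(np.float32)*1000); print(nm,m.sum(),r,P[m].max(0),P[m].min(0))
E
python3 m.py
```

```text
top cyl 2678 [-0.03410238  0.10339128 -0.00205067] 0.004777596052628158
 red along 2/98% [0.63865701 0.64062018 0.80146653 0.80586482]
  0.400 n22 lat -0.070..-0.034 z 0.031..0.038
  0.404 n23 lat -0.068..0.064 z 0.030..0.037
  0.408 n25 lat -0.068..0.066 z 0.030..0.037
  0.412 n16 lat -0.069..0.069 z 0.030..0.035
  0.416 n19 lat -0.069..0.068 z 0.030..0.042
  0.420 n14 lat -0.070..0.068 z 0.030..0.033
  0.424 n10 lat 0.039..0.060 z 0.030..0.034
  0.428 n10 lat 0.033..0.065 z 0.030..0.035
  0.432 n9 lat 0.040..0.069 z 0.030..0.034
  0.436 n10 lat 0.035..0.069 z 0.030..0.037
  0.440 n8 lat 0.037..0.068 z 0.030..0.037
  0.444 n1 lat 0.050..0.050 z 0.031..0.031
  0.548 n2 lat 0.002..0.004 z 0.097..0.102
  0.552 n42 lat -0.015..0.015 z 0.034..0.151
  0.556 n27 lat -0.016..0.014 z 0.035..0.152
  0.560 n21 lat -0.014..0.014 z 0.092..0.154
  0.564 n14 lat -0.014..0.013 z 0.094..0.152
  0.568 n13 lat -0.015..0.016 z 0.088..0.147
  0.572 n11 lat -0.013..0.012 z 0.089..0.101
  0.576 n17 lat -0.013..0.012 z 0.090..0.103
  0.580 n13 lat -0.011..0.009 z 0.095..0.103
  0.584 n17 lat -0.012..0.011 
[... 2876 characters left out ...]
 z 0.068..0.128
  0.636 n81 lat -0.040..0.043 z 0.057..0.135
  0.640 n84 lat -0.042..0.051 z 0.048..0.144
  0.644 n64 lat -0.033..0.052 z 0.051..0.142
purple 160 ((425.9254150390625, -78.6268081665039), (51.46961212158203, 97.01785278320312), 0.09522174298763275) [ 0.45167888 -0.03015115  0.04053478] [ 0.40012972 -0.12717147  0.02667047]
orange 94 ((428.83416748046875, 88.43301391601562), (23.08024024963379, 90.60435485839844), 8.856768608093262) [0.43913195 0.13379431 0.03419977] [0.41045666 0.04358165 0.02106033]
tray 601 ((540.8846435546875, 256.46429443359375), (303.9620666503906, 287.6605224609375), 4.683874607086182) [0.69473005 0.39993238 0.02998493] [0.40007332 0.10120977 0.01800277]
```

```bash
python3 -m crank '[{"dp":[0,0,0],"delta_rot":[0,0,0.015],"fingers":-1},{"dp":[0,0,0],"delta_rot":[0,0,0.015],"fingers":-1},{"dp":[0.0442,-0.0524,0],"delta_rot":[0,0,0],"fingers":-1},{"dp":[0.0442,-0.0524,0],"delta_rot":[0,0,0],"fingers":-1},{"dp":[0.0442,-0.0524,0],"delta_rot":[0,0,0],"fingers":-1},{"dp":[0.0442,-0.0524,0],"delta_rot":[0,0,0],"fingers":-1},{"dp":[0.0442,-0.0524,0],"delta_rot":[0,0,0],"fingers":-1},{"dp":[0.0442,-0.0524,0],"delta_rot":[0,0,0],"fingers":-1},{"dp":[0.0442,-0.0524,0],"delta_rot":[0,0,0],"fingers":-1},{"dp":[0.0442,-0.0524,0],"delta_rot":[0,0,0],"fingers":-1},{"dp":[0.0442,-0.0524,0],"delta_rot":[0,0,0],"fingers":-1}]' 40
cat > w.py <<'E'
from h import *
s=manip.sense(); p=s["tcp_pos"]; M=R.from_quat(s["tool_rot"]).as_matrix(); a=.1034
u=np.array([np.cos(a),np.sin(a)]);v=np.array([-u[1],u[0]])
print("t %.2f a %.1f L %.1f tip %.1f yaw %.4f zt %s F %s gap %.2f q6 %.2f"%(s["t"],1e3*(p[:2]@u),1e3*(p[:2]@v+.0343),1e3*(p[2]-.163),np.arctan2(M[1,0],M[0,0]),M[:,2].round(3),s["force"].round(1),s["finger_gap"],s["q"][5]))
E
python3 w.py
cat > tr.py <<'E'
from h import *
f=np.load("top0.npz"); im=f["im"]; c=manip.camera_model("top")
g=cv2.cvtColor(im,cv2.COLOR_RGB2GRAY)[185:300,115:215]
e=cv2.Canny(g,40,120); cs,_=cv2.findContours(cv2.dilate(e,np.ones((3,3))),0,2); k=max(cs,key=lambda k:cv2.contourArea(cv2.convexHull(k)))
b=cv2.boxPoints(cv2.minAreaRect(k))+[115,185]; print(b)
A=att(c);o=np.array(c["origin"]);r=np.c_[(b[:,0]-c["cx"])/c["fx"],-(b[:,1]-c["cy"])/c["fy"],-np.ones(4)]@A.T
w=o+r*((.024-o[2])/r[:,2])[:,None]; print(w.round(4),w.mean(0)); 
for i in range(4): d=w[(i+1)%4]-w[i]; print(np.linalg.norm(d),np.arctan2(d[1],d[0]))
E
python3 tr.py
```

```text
t: 1.02
tcp_pos: [0.3539, -0.3418, 0.3037]
tool_rot: [0.999, 0.051, -0.0, -0.0]
force: [0.8, 0.4, -0.0]
finger_gap: -0.001
gripper_force: 0.0
t 1.02 a 316.7 L -342.2 tip 140.7 yaw 0.1029 zt [-0.     0.001 -1.   ] F [ 0.8  0.4 -0. ] gap -0.00 q6 0.47
[[121.45902491 204.95081711]
 [191.06365204 194.12343216]
 [205.83318329 289.07041931]
 [136.22855377 299.89779663]]
[[0.5697 0.4096 0.024 ]
 [0.5967 0.2253 0.024 ]
 [0.3488 0.1842 0.024 ]
 [0.3222 0.3644 0.024 ]] [0.45933686 0.29587247 0.024     ]
0.18626726395047782 -1.4249751376559545
0.2513398285753873 -2.9769765736825597
0.1821605559898927 1.7174169537503157
0.2515960733641896 0.18092589684884416
```

```bash
python3 -m crank '[{"dp":[0.0484,-0.0574,0],"delta_rot":[0,0,0],"fingers":-1},{"dp":[0.0484,-0.0574,0],"delta_rot":[0,0,0],"fingers":-1},{"dp":[0.0484,-0.0574,0],"delta_rot":[0,0,0],"fingers":-1},{"dp":[0.0484,-0.0574,0],"delta_rot":[0,0,0],"fingers":-1},{"dp":[0.0484,-0.0574,0],"delta_rot":[0,0,0],"fingers":-1},{"dp":[0.0484,-0.0574,0],"delta_rot":[0,0,0],"fingers":-1},{"dp":[0.0484,-0.0574,0],"delta_rot":[0,0,0],"fingers":-1},{"dp":[0.0484,-0.0574,0],"delta_rot":[0,0,0],"fingers":-1},{"dp":[0.0484,-0.0574,0],"delta_rot":[0,0,0],"fingers":-1},{"dp":[0.0484,-0.0574,0],"delta_rot":[0,0,0],"fingers":-1},{"dp":[0,0,0.07],"delta_rot":[0,0,0],"fingers":-1},{"dp":[0,0,0.066],"delta_rot":[0,0,0],"fingers":-1}]'
python3 w.py
python3 - <<'E'
from h import *
im,d,c=snap("scene","s1"); cv2.imwrite("pics/s1c.png",cv2.resize(cv2.cvtColor(im[150:290,190:350],cv2.COLOR_RGB2BGR),None,fx=4,fy=4))
E
```

```text
t: 2.02
tcp_pos: [0.5668, -0.031, 0.2366]
tool_rot: [0.999, 0.054, 0.003, 0.001]
force: [-0.2, 0.2, -1.6]
finger_gap: 0.0
gripper_force: 0.0
t 2.02 a 560.6 L -55.0 tip 73.6 yaw 0.1078 zt [ 0.006 -0.001 -1.   ] F [-0.2  0.2 -1.6] gap 0.00 q6 1.21
```

View pics/s1c.png

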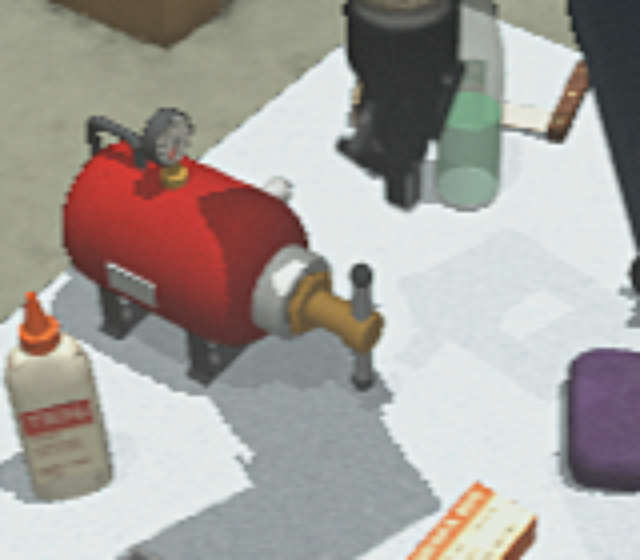

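The crop shows the closed gripper at (400,180), behind and to the right of the upright bar, which runs from (362,275) to (362,382). The approach is clear, so I start the first push.

```bash
python3 -m crank '[{"dp":[-0.003,0,0.062],"delta_rot":[0,0,0],"fingers":-1},{"dp":[0,-0.034,0],"delta_rot":[0,0,0],"fingers":-1},{"dp":[0,-0.034,0],"delta_rot":[0,0,0],"fingers":-1},{"dp":[-0.001,-0.018,0.001],"delta_rot":[0,0,0],"fingers":-1},{"dp":[-0.001,-0.018,0.001],"delta_rot":[0,0,0],"fingers":-1},{"dp":[-0.002,-0.026,0.0126],"delta_rot":[0,0,0],"fingers":-1},{"dp":[-0.002,-0.028,0.018],"delta_rot":[0,0,0],"fingers":-1},{"dp":[-0.001,-0.019,0.02],"delta_rot":[0,0,0],"fingers":-1},{"dp":[-0.001,-0.038,0.0172],"delta_rot":[0,0,0],"fingers":-1},{"dp":[-0.001,0,0.027],"delta_rot":[0,0,0],"fingers":-1},{"dp":[-0.001,0.006,0.019],"delta_rot":[0,0,0],"fingers":-1},{"dp":[-0.001,0.0106,0.017],"delta_rot":[0,0,0],"fingers":-1}]'
python3 w.py
python3 - <<'E'
from h import *
im,d,c=snap("scene","s2"); cv2.imwrite("pics/s2c.png",cv2.resize(cv2.cvtColor(im[150:290,190:350],cv2.COLOR_RGB2BGR),None,fx=4,fy=4))
E
```

```text
t: 3.07
tcp_pos: [0.5464, 0.0658, 0.137]
tool_rot: [0.999, 0.052, -0.001, -0.0]
force: [0.3, 0.7, 0.8]
finger_gap: 0.005
gripper_force: 0.4
t 3.07 a 550.2 L 43.4 tip -26.0 yaw 0.1048 zt [-0.002  0.001 -1.   ] F [0.3 0.7 0.8] gap 0.00 q6 1.38
```

View pics/s2c.png

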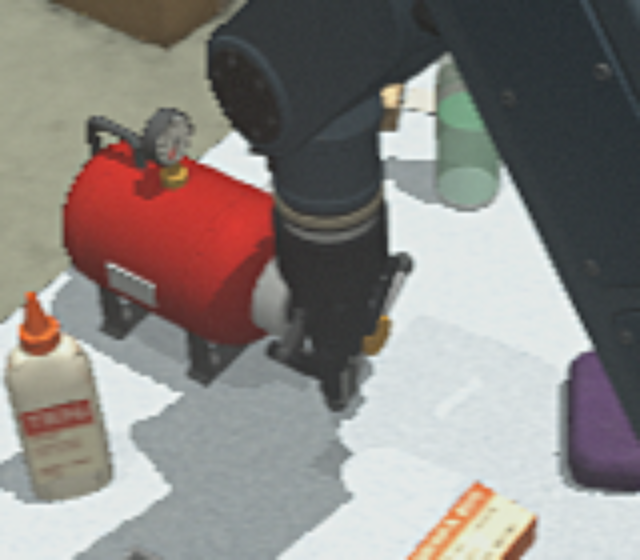

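The bar has turned with the finger: its trailing end is now at upper right (400,262), about 140° in. I lift over it and re-engage from the right.

```bash
python3 -m crank '[{"dp":[0,0,-0.061],"delta_rot":[0,0,0],"fingers":-1},{"dp":[0,0,-0.061],"delta_rot":[0,0,0],"fingers":-1},{"dp":[0,0,-0.064],"delta_rot":[0,0,0],"fingers":-1},{"dp":[0,0.074,0],"delta_rot":[0,0,0],"fingers":-1},{"dp":[0,0.074,0],"delta_rot":[0,0,0],"fingers":-1},{"dp":[0,0.072,0],"delta_rot":[0,0,0],"fingers":-1},{"dp":[0,0,0.04],"delta_rot":[0,0,0],"fingers":-1},{"dp":[0,0,0.04],"delta_rot":[0,0,0],"fingers":-1},{"dp":[0,0,0],"delta_rot":[0,0,0],"fingers":-1}]'
python3 w.py
cat > ball.py <<'E'
import sys
from h import *
a=.1034;u=np.array([np.cos(a),np.sin(a)]);v=np.array([-u[1],u[0]])
for n in("scene","top"):
    im,d,c=snap(n,n+sys.argv[1]); P=pts(c,d); A=P[...,:2]@u; L=P[...,:2]@v+.0343; Z=P[...,2]-.09
    hsv=cv2.cvtColor(im,cv2.COLOR_RGB2HSV); r=np.hypot(L,Z)
    m=(d>0)&(A>.50)&(A<.58)&(r<.066)&(r>.022)&(hsv[...,1]<70)
    th=np.degrees(np.arctan2(L[m],Z[m])); h,e=np.histogram(th,bins=np.arange(-180,181,20)); print(n,[(int(x),int(y)) for x,y in zip(e,h) if y])
    b=(d>0)&(A>.44)&(A<.66)&(r<.04)&(hsv[...,0]>8)&(hsv[...,0]<28)&(hsv[...,1]>110); print(" brass along",np.percentile(A[b],[1,50,99]).round(4) if b.any() else None)
E
python3 ball.py 3
```

```text
t: 3.87
tcp_pos: [0.5566, -0.046, 0.1885]
tool_rot: [0.999, 0.05, -0.003, -0.001]
force: [-0.0, 0.3, -0.9]
finger_gap: 0.001
gripper_force: 0.0
t 3.87 a 548.9 L -68.9 tip 25.5 yaw 0.1001 zt [-0.007  0.002 -1.   ] F [-0.   0.3 -0.9] gap 0.00 q6 1.19
scene [(-80, 1), (-60, 34), (-40, 36), (100, 2), (120, 69)]
 brass along [0.5453 0.5812 0.6152]
top [(120, 37)]
 brass along [0.5947 0.6009 0.612 ]
```

```bash
python3 -m crank '[{"dp":[-0.001,-0.03,0],"delta_rot":[0,0,0],"fingers":-1},{"dp":[-0.001,-0.03,-0.006],"delta_rot":[0,0,0],"fingers":-1},{"dp":[-0.001,-0.024,-0.006],"delta_rot":[0,0,0],"fingers":-1},{"dp":[-0.001,-0.024,-0.006],"delta_rot":[0,0,0],"fingers":-1},{"dp":[-0.001,-0.024,-0.004],"delta_rot":[0,0,0],"fingers":-1},{"dp":[-0.001,-0.026,0.004],"delta_rot":[0,0,0],"fingers":-1},{"dp":[-0.001,-0.028,0.018],"delta_rot":[0,0,0],"fingers":-1},{"dp":[-0.001,-0.019,0.02],"delta_rot":[0,0,0],"fingers":-1},{"dp":[-0.001,-0.038,0.0172],"delta_rot":[0,0,0],"fingers":-1},{"dp":[-0.001,0,0.027],"delta_rot":[0,0,0],"fingers":-1},{"dp":[-0.001,0.006,0.019],"delta_rot":[0,0,0],"fingers":-1},{"dp":[-0.001,0.0106,0.017],"delta_rot":[0,0,0],"fingers":-1}]'
python3 w.py
python3 -m crank '[{"dp":[0,0,-0.061],"delta_rot":[0,0,0],"fingers":-1},{"dp":[0,0,-0.061],"delta_rot":[0,0,0],"fingers":-1},{"dp":[0,0,-0.064],"delta_rot":[0,0,0],"fingers":-1},{"dp":[0,0.074,0],"delta_rot":[0,0,0],"fingers":-1},{"dp":[0,0.074,0],"delta_rot":[0,0,0],"fingers":-1},{"dp":[0,0.072,0],"delta_rot":[0,0,0],"fingers":-1},{"dp":[0,0,0.04],"delta_rot":[0,0,0],"fingers":-1},{"dp":[0,0,0.04],"delta_rot":[0,0,0],"fingers":-1},{"dp":[0,0,0],"delta_rot":[0,0,0],"fingers":-1}]'
python3 w.py;python3 ball.py 4; python3 -c "
import cv2;im=cv2.imread('pics/scene4.png');cv2.imwrite('pics/s4c.png',cv2.resize(im[150:290,190:350],None,fx=4,fy=4))"
```

```text
t: 4.97
tcp_pos: [0.5408, 0.0683, 0.1409]
tool_rot: [0.999, 0.053, -0.0, -0.0]
force: [-0.8, 1.9, 0.8]
finger_gap: 0.001
gripper_force: 0.7
t 4.97 a 545.0 L 46.4 tip -22.1 yaw 0.1052 zt [-0.  0. -1.] F [-0.8  1.9  0.8] gap 0.00 q6 1.39
t: 5.72
tcp_pos: [0.5504, -0.0434, 0.1912]
tool_rot: [0.999, 0.05, -0.003, -0.001]
force: [-0.1, 0.6, 0.1]
finger_gap: 0.001
gripper_force: 0.0
t 5.72 a 543.0 L -65.7 tip 28.2 yaw 0.1007 zt [-0.007  0.002 -1.   ] F [-0.1  0.6  0.1] gap 0.00 q6 1.19
scene [(-80, 3), (-60, 67), (-40, 5), (100, 29), (120, 46)]
 brass along [0.5355 0.5764 0.6154]
top [(-60, 7), (100, 8), (120, 25)]
 brass along [0.5414 0.6003 0.6119]
```

View pics/s4c.png

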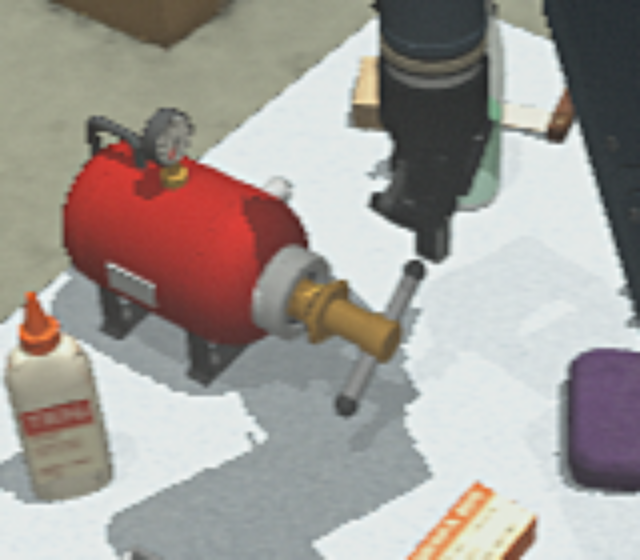

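The bar's trailing end is at upper right (415,268) and the leading end at lower left (345,405), so about 308° is done. This is the last push, to level at 450°.

```bash
python3 -m crank '[{"dp":[0,0.006,0.016],"delta_rot":[0,0,0],"fingers":-1},{"dp":[-0.001,-0.034,0],"delta_rot":[0,0,0],"fingers":-1},{"dp":[-0.001,-0.03,-0.008],"delta_rot":[0,0,0],"fingers":-1},{"dp":[-0.001,-0.026,-0.01],"delta_rot":[0,0,0],"fingers":-1},{"dp":[-0.001,-0.024,-0.008],"delta_rot":[0,0,0],"fingers":-1},{"dp":[-0.001,-0.024,-0.004],"delta_rot":[0,0,0],"fingers":-1},{"dp":[-0.001,-0.022,0.004],"delta_rot":[0,0,0],"fingers":-1},{"dp":[-0.001,-0.026,0.015],"delta_rot":[0,0,0],"fingers":-1},{"dp":[-0.001,-0.019,0.02],"delta_rot":[0,0,0],"fingers":-1},{"dp":[-0.001,-0.028,0.006],"delta_rot":[0,0,0],"fingers":-1},{"dp":[-0.001,-0.01,0.015],"delta_rot":[0,0,0],"fingers":-1},{"dp":[0,0,0],"delta_rot":[0,0,0],"fingers":-1}]'
python3 w.py
python3 ball.py 5; python3 -c "
import cv2;im=cv2.imread('pics/scene5.png');cv2.imwrite('pics/s5c.png',cv2.resize(im[150:290,190:350],None,fx=4,fy=4))"
```

```text
t: 6.82
tcp_pos: [0.534, 0.0769, 0.1698]
tool_rot: [0.999, 0.053, -0.002, -0.0]
force: [-0.3, 0.4, 0.1]
finger_gap: 0.001
gripper_force: 0.3
t 6.82 a 539.1 L 55.6 tip 6.8 yaw 0.1059 zt [-0.003  0.    -1.   ] F [-0.3  0.4  0.1] gap 0.00 q6 1.40
scene [(-120, 2), (-100, 48), (0, 1), (20, 3), (40, 7), (60, 19), (80, 48), (100, 1)]
 brass along [0.5274 0.5344 0.5539]
top [(-120, 4), (-100, 83), (-80, 4)]
 brass along [0.5283 0.5732 0.6113]
```

View pics/s5c.png

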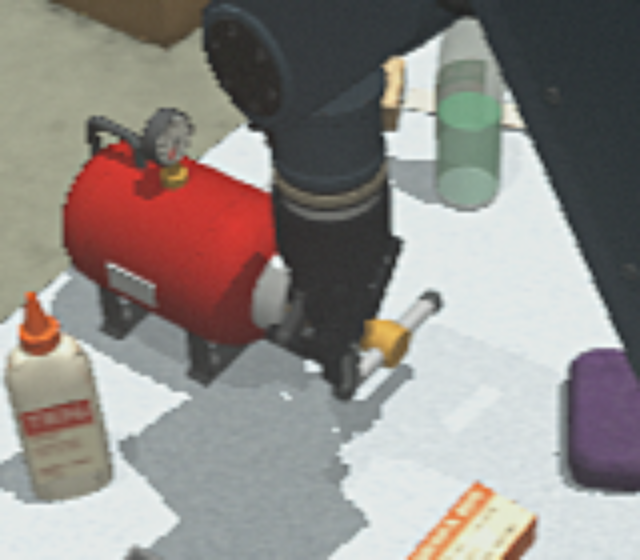

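The bar now lies level, from (370,370) to (432,300), and the plug is about 23.5 mm out. I lift, open and centre over the neck.

```bash
python3 -m crank '[{"dp":[0,0,-0.058],"delta_rot":[0,0,0],"fingers":-1},{"dp":[0,0,-0.058],"delta_rot":[0,0,0],"fingers":-1},{"dp":[0.0244,0.0556,0],"delta_rot":[0,0,0],"fingers":1},{"dp":[0.0244,0.0556,0],"delta_rot":[0,0,0],"fingers":1},{"dp":[0,0,0],"delta_rot":[0,0,0],"fingers":1},{"dp":[0,0,0],"delta_rot":[0,0,0],"fingers":1},{"dp":[0,0,0],"delta_rot":[0,0,0],"fingers":1},{"dp":[0,0,0],"delta_rot":[0,0,0],"fingers":1},{"dp":[0,0,0],"delta_rot":[0,0,0],"fingers":1}]'
python3 w.py
python3 ball.py 6
cat > br.py <<'E'
import sys
from h import *
a=.1034;u=np.array([np.cos(a),np.sin(a)]);v=np.array([-u[1],u[0]])
f=np.load(sys.argv[1]+".npz");P=f["P"];A=P[...,:2]@u; L=P[...,:2]@v+.0343; Z=P[...,2]-.09
for x in np.arange(.51,.60,.004):
    m=(f["d"]>0)&(A>=x)&(A<x+.004)&(abs(L)<.07)&(abs(Z)<.036)
    if m.sum(): print("%.3f n%d L %.3f..%.3f Z %.3f..%.3f"%(x,m.sum(),L[m].min(),L[m].max(),Z[m].min(),Z[m].max()))
E
python3 br.py scene6
```

```text
t: 7.67
tcp_pos: [0.5643, 0.0233, 0.229]
tool_rot: [0.999, 0.052, -0.001, -0.0]
force: [0.6, 0.1, -0.4]
finger_gap: 0.974
gripper_force: 0.0
t 7.67 a 563.7 L -0.8 tip 66.0 yaw 0.1041 zt [-0.002  0.    -1.   ] F [ 0.6  0.1 -0.4] gap 0.97 q6 1.31
scene [(-120, 5), (-100, 46), (60, 10), (80, 60), (100, 1)]
 brass along [0.5275 0.5744 0.614 ]
top [(-100, 37), (60, 9), (80, 29), (100, 1)]
 brass along [0.5283 0.5388 0.5508]
0.526 n37 L -0.014..0.060 Z -0.018..0.016
0.530 n74 L -0.057..0.064 Z -0.011..0.015
0.534 n54 L -0.056..0.067 Z -0.004..0.014
0.538 n35 L -0.054..0.063 Z -0.002..0.013
0.542 n24 L -0.051..0.060 Z -0.001..0.014
0.546 n7 L -0.002..0.017 Z -0.003..0.011
0.550 n10 L -0.000..0.016 Z -0.007..0.011
0.554 n12 L -0.007..0.014 Z -0.004..0.011
0.558 n9 L 0.002..0.016 Z -0.008..0.011
0.562 n13 L -0.006..0.015 Z -0.003..0.013
0.566 n12 L -0.006..0.016 Z -0.007..0.011
0.570 n8 L -0.003..0.017 Z 0.002..0.012
0.574 n14 L -0.008..0.014 Z -0.009..0.014
0.578 n55 L -0.023..0.027 Z -0.020..0.023
0.582 n27 L -0.012..0.027 Z -0.023..0.024
0.586 n9 L -0.003..0.024 Z -0.001..0.023
0.590 n4 L 0.012..0.019 Z 0.005..0.014
0.594 n9 L -0.006..0.019 Z 0.003..0.014
0.598 n16 L -0.005..0.017 Z -0.008..0.015
```

```bash
python3 -m crank '[{"dp":[-0.002,-0.002,0.036],"delta_rot":[0,0,0],"fingers":1},{"dp":[0,0,0.036],"delta_rot":[0,0,0],"fingers":1},{"dp":[0,0,0.036],"delta_rot":[0,0,0],"fingers":1},{"dp":[0,0,0.036],"delta_rot":[0,0,0],"fingers":1},{"dp":[0,0,0.036],"delta_rot":[0,0,0],"fingers":1},{"dp":[0,0,0],"delta_rot":[0,0,0],"fingers":1}]'
python3 w.py
python3 -m crank '[{"dp":[0,0,0],"delta_rot":[0,0,0],"fingers":-1},{"dp":[0,0,0],"delta_rot":[0,0,0],"fingers":-1},{"dp":[0,0,0],"delta_rot":[0,0,0],"fingers":-1},{"dp":[0,0,0],"delta_rot":[0,0,0],"fingers":-1},{"dp":[0,0,0],"delta_rot":[0,0,0],"fingers":-1},{"dp":[0,0,0],"delta_rot":[0,0,0],"fingers":-1},{"dp":[0,0,0],"delta_rot":[0,0,0],"fingers":-1}]' 70
python3 w.py
```

```text
t: 8.27
tcp_pos: [0.5619, 0.0242, 0.1364]
tool_rot: [0.999, 0.052, -0.003, -0.001]
force: [-0.4, 0.3, 0.3]
finger_gap: 1.005
gripper_force: 0.0
t 8.27 a 561.4 L 0.4 tip -26.6 yaw 0.1040 zt [-0.007  0.001 -1.   ] F [-0.4  0.3  0.3] gap 1.00 q6 1.31
t: 8.85
tcp_pos: [0.5644, 0.0236, 0.1404]
tool_rot: [0.999, 0.052, 0.001, 0.0]
force: [-0.0, 0.7, 4.9]
finger_gap: 0.28
gripper_force: 68.3
t 8.85 a 563.8 L -0.5 tip -22.6 yaw 0.1033 zt [ 0.002 -0.    -1.   ] F [-0.   0.7  4.9] gap 0.28 q6 1.31
```

```bash
python3 -m crank '[{"dp":[-0.012,0,0],"delta_rot":[0,0,0],"fingers":-1},{"dp":[-0.012,0,0],"delta_rot":[0,0,0],"fingers":-1},{"dp":[0,0,0],"delta_rot":[0,0,0],"fingers":-1}]'
python3 w.py; python3 ball.py 7
```

```text
t: 9.1
tcp_pos: [0.5499, 0.0223, 0.1388]
tool_rot: [0.999, 0.052, -0.002, -0.0]
force: [-1.8, 0.2, -2.2]
finger_gap: 0.283
gripper_force: 68.6
t 9.10 a 549.2 L -0.2 tip -24.2 yaw 0.1033 zt [-0.004  0.    -1.   ] F [-1.8  0.2 -2.2] gap 0.28 q6 1.31
scene [(-120, 6), (-100, 43), (-80, 2), (-60, 27), (-40, 27), (-20, 32), (0, 13), (20, 55), (40, 38), (60, 6), (80, 83), (100, 15), (120, 7)]
 brass along [0.512  0.5289 0.6181]
top [(-120, 2), (-100, 37), (20, 1), (40, 2)]
 brass along None
```

```bash
python3 -m crank '[{"dp":[-0.024,0,0],"delta_rot":[0,0,0],"fingers":-1},{"dp":[-0.024,0,0],"delta_rot":[0,0,0],"fingers":-1},{"dp":[-0.024,0,0],"delta_rot":[0,0,0],"fingers":-1},{"dp":[-0.024,0,0],"delta_rot":[0,0,0],"fingers":-1},{"dp":[-0.024,0,0],"delta_rot":[0,0,0],"fingers":-1},{"dp":[-0.024,0,0],"delta_rot":[0,0,0],"fingers":-1},{"dp":[0,0,0],"delta_rot":[0,0,0],"fingers":-1}]'
python3 w.py
python3 - <<'E'
from h import *
im,d,c=snap("scene","scene8"); im2,_,_=snap("top","top8")
a=cv2.resize(cv2.cvtColor(im[170:390,160:350],cv2.COLOR_RGB2BGR),(518,600)); b=cv2.resize(cv2.cvtColor(im2[170:310,110:290],cv2.COLOR_RGB2BGR),None,fx=4,fy=4); cv2.imwrite("pics/c8a.png",a); cv2.imwrite("pics/c8b.png",b)
E
```

```text
t: 9.78
tcp_pos: [0.4768, 0.0151, 0.1387]
tool_rot: [0.999, 0.051, -0.004, -0.001]
force: [0.1, 0.3, -2.6]
finger_gap: 0.282
gripper_force: 68.7
t 9.78 a 475.8 L 0.1 tip -24.3 yaw 0.1029 zt [-0.007  0.001 -1.   ] F [ 0.1  0.3 -2.6] gap 0.28 q6 1.27
```

View pics/c8a.png

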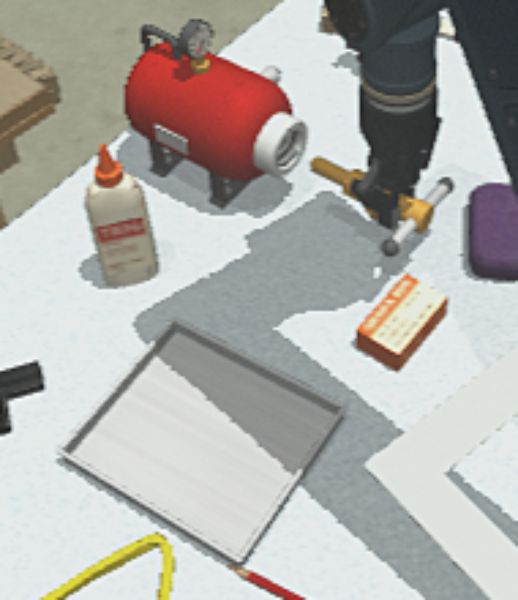

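View pics/c8b.png

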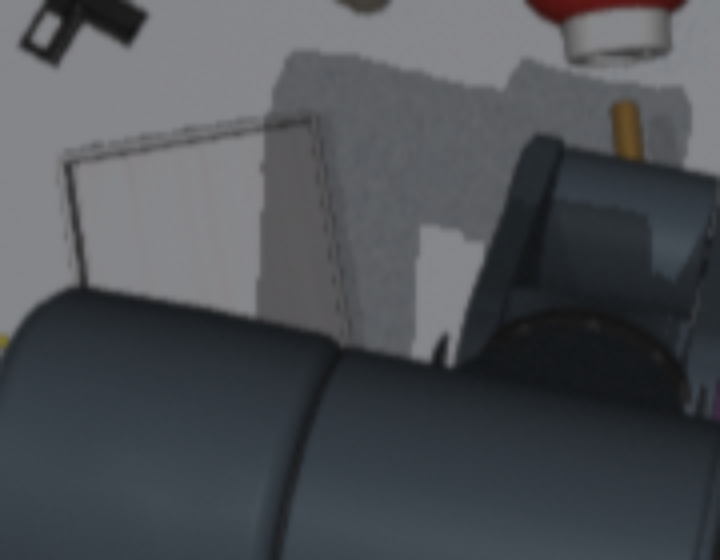

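The plug is fully out and held level, with its nose at (318,163). In the scene crop the tray rim corners are at (175,322), (343,408), (242,560) and (62,455); in the top crop the far edge runs (65,158)–(312,120).

Run:
```python
from h import *
def ray(n,b,z):
    b=np.array(b,float);c=manip.camera_model(n);A=att(c);o=np.array(c["origin"]);r=np.c_[(b[:,0]-c["cx"])/c["fx"],-(b[:,1]-c["cy"])/c["fy"],-np.ones(len(b))]@A.T
    return (o+r*((z-o[2])/r[:,2])[:,None])[:,:2]
b=np.array([(175,322),(343,408),(242,560),(62,455)])/2.727+[160,170]
w=ray("scene",b,.024); t=ray("top",[(126,209),(188.5,199.5),(200,275),(134,284)],.024)
for x in(w,t):
    print(x.round(3).tolist(),"centre",x.mean(0).round(4)); 
    for i in range(4): d=x[(i+1)%4]-x[i]; print("  len %.3f ang %.3f"%(np.linalg.norm(d),np.arctan2(d[1],d[0])))
print("staple", ray("top",[(243,264)],.03))
```

```text
[[0.581, 0.237], [0.388, 0.204], [0.358, 0.368], [0.551, 0.404]] centre [0.4694 0.3033]
  len 0.196 ang -2.972
  len 0.167 ang 1.749
  len 0.196 ang 0.182
  len 0.169 ang -1.394
[[0.559, 0.397], [0.582, 0.232], [0.385, 0.2], [0.363, 0.371]] centre [0.4723 0.3   ]
  len 0.167 ang -1.428
  len 0.200 ang -2.979
  len 0.173 ang 1.699
  len 0.198 ang 0.132
staple [[0.41242321 0.08754702]]
```

```bash
python3 -m crank '[{"dp":[0,0,-0.03],"delta_rot":[0,0,0],"fingers":-1},{"dp":[0,0,0],"delta_rot":[0,0,-0.009],"fingers":-1},{"dp":[0,-0.04,0],"delta_rot":[0,0,0],"fingers":-1},{"dp":[0,-0.065,0],"delta_rot":[0,0,0],"fingers":-1},{"dp":[0.001,-0.065,0],"delta_rot":[0,0,0],"fingers":-1},{"dp":[0.001,-0.065,0],"delta_rot":[0,0,0],"fingers":-1},{"dp":[0.001,-0.065,0],"delta_rot":[0,0,0],"fingers":-1},{"dp":[0.002,-0.065,0],"delta_rot":[0,0,0],"fingers":-1},{"dp":[0.002,-0.065,0],"delta_rot":[0,0,0],"fingers":-1},{"dp":[0.002,-0.065,0],"delta_rot":[0,0,0],"fingers":-1},{"dp":[0,-0.045,0],"delta_rot":[0,0,0],"fingers":-1},{"dp":[0,-0.027,0],"delta_rot":[0,0,0],"fingers":-1}]'
python3 w.py
python3 - <<'E'
from h import *
im,d,c=snap("scene","scene9")
cv2.imwrite("pics/c9.png",cv2.resize(cv2.cvtColor(im[170:390,160:350],cv2.COLOR_RGB2BGR),(518,600)))
E
```

```text
t: 10.88
tcp_pos: [0.4404, 0.2988, 0.1545]
tool_rot: [0.997, 0.081, 0.001, -0.001]
force: [0.1, 0.0, -2.5]
finger_gap: 0.278
gripper_force: 69.2
t 10.88 a 468.9 L 286.1 tip -8.5 yaw 0.1626 zt [ 0.002  0.002 -1.   ] F [ 0.1  0.  -2.5] gap 0.28 q6 1.79
```

View pics/c9.png

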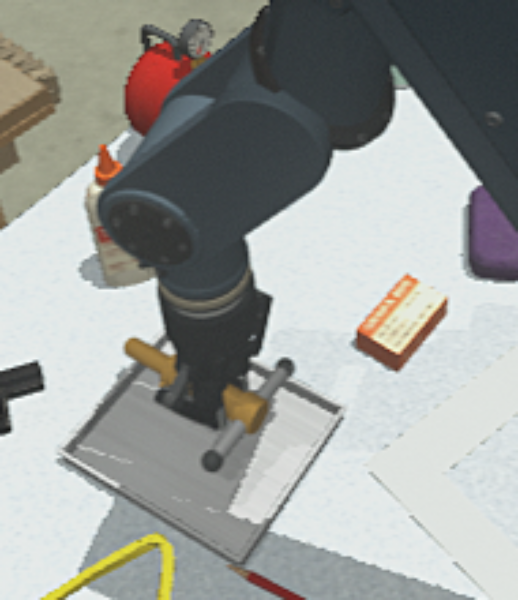

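The plug hangs level over the tray, nose at (135,348) and bar from (213,460) to (285,365). Lowering now.

```bash
python3 -m crank '[{"dp":[-0.009,0.004,0.03],"delta_rot":[0,0,0],"fingers":-1},{"dp":[0,0,0.04],"delta_rot":[0,0,0],"fingers":-1},{"dp":[0,0,0.03],"delta_rot":[0,0,0],"fingers":-1},{"dp":[0,0,0.02],"delta_rot":[0,0,0],"fingers":-1},{"dp":[0,0,0],"delta_rot":[0,0,0],"fingers":-1}]'
for i in 1; do python3 w.py; done
python3 -m crank '[{"dp":[0,0,0.004],"delta_rot":[0,0,0],"fingers":-1},{"dp":[0,0,0.004],"delta_rot":[0,0,0],"fingers":-1},{"dp":[0,0,0],"delta_rot":[0,0,0],"fingers":-1}]'
```

```text
t: 11.35
tcp_pos: [0.4355, 0.2924, 0.0924]
tool_rot: [0.997, 0.08, -0.001, 0.0]
force: [0.1, -0.2, -2.3]
finger_gap: 0.278
gripper_force: 69.2
t 11.35 a 463.4 L 280.2 tip -70.6 yaw 0.1595 zt [-0.003 -0.001 -1.   ] F [ 0.1 -0.2 -2.3] gap 0.28 q6 1.79
t: 11.6
tcp_pos: [0.4363, 0.2928, 0.0908]
tool_rot: [0.997, 0.08, 0.001, -0.0]
force: [0.1, -0.1, -2.9]
finger_gap: 0.283
gripper_force: 69.2
```

```bash
python3 -m crank '[{"dp":[0,0,0.004],"delta_rot":[0,0,0],"fingers":-1},{"dp":[0,0,0],"delta_rot":[0,0,0],"fingers":-1}]' | grep -E "tcp|force"
python3 -m crank '[{"dp":[0,0,0.004],"delta_rot":[0,0,0],"fingers":-1},{"dp":[0,0,0],"delta_rot":[0,0,0],"fingers":-1}]'| grep -E "tcp|force"
```

```text
tcp_pos: [0.4359, 0.2928, 0.0888]
force: [-0.1, -0.0, -2.9]
gripper_force: 69.2
tcp_pos: [0.4358, 0.2928, 0.0865]
force: [0.8, -0.8, -2.1]
gripper_force: 69.2
```

```bash
python3 -m crank '[{"dp":[0,0,0.003],"delta_rot":[0,0,0],"fingers":-1},{"dp":[0,0,0],"delta_rot":[0,0,0],"fingers":-1}]' | grep -E "tcp|force"
python3 -m crank '[{"dp":[0,0,0.003],"delta_rot":[0,0,0],"fingers":-1},{"dp":[0,0,0],"delta_rot":[0,0,0],"fingers":-1}]'| grep -E "tcp|force"
```

```text
tcp_pos: [0.4356, 0.2928, 0.0858]
force: [-2.5, -0.4, 6.5]
gripper_force: 70.4
tcp_pos: [0.4353, 0.2927, 0.0854]
force: [-3.4, -1.1, 14.4]
gripper_force: 71.3
```

Contact (14 N). Release and retreat straight up.

```bash
python3 -m crank '[{"dp":[0,0,-0.002],"delta_rot":[0,0,0],"fingers":-1},{"dp":[0,0,0],"delta_rot":[0,0,0],"fingers":-0.2},{"dp":[0,0,0],"delta_rot":[0,0,0],"fingers":0.2},{"dp":[0,0,0],"delta_rot":[0,0,0],"fingers":0.6},{"dp":[0,0,0],"delta_rot":[0,0,0],"fingers":0.6},{"dp":[0,0,0],"delta_rot":[0,0,0],"fingers":0.6},{"dp":[0,0,-0.02],"delta_rot":[0,0,0],"fingers":0.6},{"dp":[0,0,-0.06],"delta_rot":[0,0,0],"fingers":0.6},{"dp":[0,0,-0.07],"delta_rot":[0,0,0],"fingers":0.6},{"dp":[0,0,-0.07],"delta_rot":[0,0,0],"fingers":0.6},{"dp":[0,0,-0.07],"delta_rot":[0,0,0],"fingers":0.6},{"dp":[0,0,-0.07],"delta_rot":[0,0,0],"fingers":0.6}]'
python3 - <<'E'
from h import *
im,d,c=snap("scene","scene10")
cv2.imwrite("pics/c10.png",cv2.resize(cv2.cvtColor(im[170:390,160:350],cv2.COLOR_RGB2BGR),(518,600)))
E
```

```text
t: 13.27
tcp_pos: [0.4352, 0.2925, 0.2667]
tool_rot: [0.997, 0.08, 0.0, -0.0]
force: [0.9, 0.2, -1.1]
finger_gap: 0.801
gripper_force: 0.0
```

View pics/c10.png

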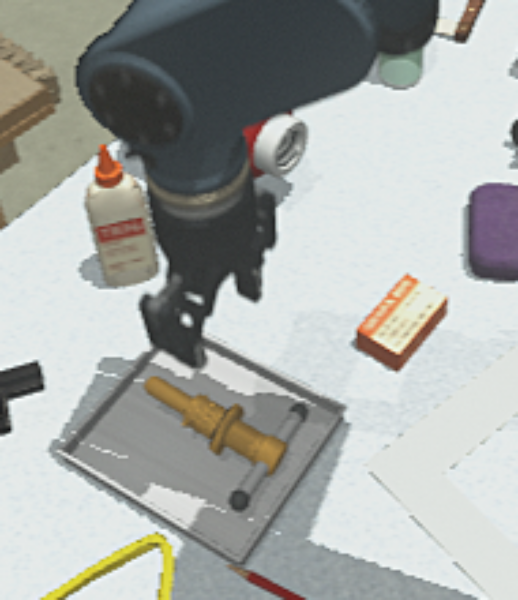

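The plug lies in the tray, nose at (152,385) and bar ends at (240,500) and (300,410), and the other objects in the crop (glue, staple box, pad) are where they were. I check the margins numerically before handing in.

Run:
```python
from h import *
P=np.load("scene10.npz")["P"]; a=.16; u=np.array([np.cos(a),np.sin(a)]);v=np.array([-u[1],u[0]])
q=P.reshape(-1,3); x=(q[:,:2]-[.471,.3015])@u; y=(q[:,:2]-[.471,.3015])@v
m=(abs(x)<.12)&(abs(y)<.1)&(q[:,2]>.029)&(q[:,2]<.08)
print(m.sum(),x[m].min(),x[m].max(),y[m].min(),y[m].max(),q[m,2].max())
print(manip.sense()["q"])
```

```text
730 -0.0777468729975176 0.06625776486705048 -0.0310204076551675 0.08580327587226555 0.06004028884158852
[3.79017217e-01 4.35100888e-01 1.71559016e+00 2.60314619e-05
 9.77337364e-01 1.78949547e+00]
```

Run:
```python
from h import *
P=np.load("scene10.npz")["P"]; a=.16; u=np.array([np.cos(a),np.sin(a)]);v=np.array([-u[1],u[0]])
for n,k in dict(nose=(152,385),ballL=(240,500),ballR=(300,410),head=(268,455),flange=(228,428),cL=(62,455),cN=(242,558),cR=(341,408),cF=(178,324)).items():
    c=int(160+k[0]/2.727);r=int(170+k[1]/2.727); p=np.median(P[r-1:r+2,c-1:c+2].reshape(-1,3),0); d=p[:2]-[.471,.3015]; print(n,p.round(3),"tray xy",(d@u).round(3),(d@v).round(3))
y=P.reshape(-1,3); X=(y[:,:2]-[.471,.3015])@u; Y=(y[:,:2]-[.471,.3015])@v
m=(abs(X)<.12)&(abs(Y)<.1)&(y[:,2]>.029)&(y[:,2]<.08)&((Y>.05)); i=np.where(m)[0]; print([(int(j%560),int(j//560),X[j].round(3),Y[j].round(3),y[j,2].round(3)) for j in i[:12]],len(i))
```

```text
nose [0.526 0.314 0.055] tray xy 0.057 0.003
ballL [0.391 0.336 0.04 ] tray xy -0.074 0.047
ballR [0.418 0.23  0.024] tray xy -0.064 -0.062
head [0.404 0.289 0.038] tray xy -0.068 -0.002
flange [0.446 0.296 0.049] tray xy -0.026 -0.001
cL [0.556 0.402 0.024] tray xy 0.1 0.086
cN [0.364 0.367 0.023] tray xy -0.095 0.082
cR [0.391 0.203 0.023] tray xy -0.094 -0.085
cF [0.416 0.346 0.278] tray xy -0.047 0.053
[(245, 353, np.float64(-0.068), np.float64(0.05), np.float64(0.04)), (244, 354, np.float64(-0.067), np.float64(0.053), np.float64(0.038)), (245, 354, np.float64(-0.069), np.float64(0.052), np.float64(0.04)), (246, 354, np.float64(-0.071), np.float64(0.051), np.float64(0.04)), (244, 355, np.float64(-0.067), np.float64(0.053), np.float64(0.035)), (245, 355, np.float64(-0.069), np.float64(0.053), np.float64(0.037)), (246, 355, np.float64(-0.071), np.float64(0.051), np.float64(0.035)), (247, 355, np.float64(-0.074), np.float64(0.051), np.float64(0.038)), (248, 355, np.float64(-0.077), np.float64(0.051), np.float64(0.041)), (245, 356, np.float64(-0.07), np.float64(0.054), np.float64(0.035)), (246, 356, np.float64(-0.074), np.float64(0.054), np.float64(0.038)), (247, 356, np.float64(-0.075), np.float64(0.052), np.float64(0.036))] 16
```

```bash
python3 -c "
from station import manip
print(manip.sign_off())"
```

```text
the job is handed in; nothing more can be done
None
```

The plug is unscrewed, drawn straight out and lying wholly inside the tray. The arm is clear, and I handed the job in at about 13 s; the two bottles, the pad and the staple box were never touched.

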